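Clamp the plaster mould down

ROBOT

A 6-joint arm with a two-finger parallel gripper is mounted at the origin on the work surface; the furniture and walls round the work are solid. World frame = base frame: x ahead of the robot, y to its left, z up, the work surface at z = 0. Lengths are in m, angles in rad, forces in N, time in s.
With the tool pointing down it reaches from about 0.225 to 0.875 m from the base axis. Payload 3.4 kg.
Tool frame: the origin (TCP) lies where the fingers leave the gripper's body, on its centre line; the fingertips stand 73 mm ahead of it and the grasp point (between the pads) lies 54 mm ahead of it; x points along the fingers, y is the direction in which the jaws open and shut, and the axes are right-handed (so a half turn about x gives the same grasp; the last joint's range is limited). The gripper opens to 85 mm and grips with 20 to 120 N. Pads are 22 mm wide; open, the fingers measure 114 mm over their backs; the gripper's body (76 mm by 85 mm) begins 54 mm behind the grasp point. The pads swing forward as they close: fully open they stand 13 mm farther back than shut.
Start: joints at [-1.413, 0.276, 1.505, -0, 1.361, -0.121], TCP at [0.158, -0.553, 0.304] pointing down, gripper open.
Joint ranges: [-2.89, 2.89], [-0.75, 2.08], [0.22, 2.7], [-1.18, 4.32], [0.11, 2.71], [-2.7, 2.7]. Speed limits (rad/s): [2.57, 2.57, 3.14, 3.14, 3.14, 3.14].

INTERFACE

Orientations are given as a unit quaternion [w, x, y, z].
In Python, from bench import sense, read_camera, camera_info, sign_off, recognise gives the robot as it stands.
- The arm moves only by the tool send_rows, never from a script. Its argument "series" is a list of rows, each an object with "linear": the shift along the tool's x, y, z in m, a list of three; "delta_rot": the turn, a rotation vector about the tool's x, y, z in degrees, a list of three; "grip": the finger opening in m, from 0 to 0.0854. In form: [{"linear": [tx, ty, tz], "delta_rot": [wx, wy, wz], "grip": grip}, ...]. A call has 1 to 5 rows; each row is the pose to reach, as a shift and turn from the pose commanded when the call began, along the tool's axes at that moment; what a row does not reach only later rows make up. A row lasts 1/8 s, in which the tool goes at most 62.5 mm and 10.7 degrees, less where a joint would pass 70% of its speed; a pose out of reach is approached as far as the arm can. A call with a gripper value outside its range is refused whole. The fingers move at their own pace and stop on an object; "force" is the grip in N (left out, the last holds). Time passes only in rows, so rows that repeat a pose let the fingers close. It gives the time, the measured TCP pose, the force and the opening at its end, in the units of the state.
- sense(): the state, without advancing time (a new reading comes with each control period).
- read_camera(name): name is "scene" or "top" or "wrist"; returns the picture (384x512x3 uint8, red, green, blue); there is no depth.
- camera_info(name): a dict with "K" (3x3 intrinsics, pixels), "world_to_cam" (4x4, takes a point from world to camera coordinates). Camera axes: x right, y down, z forward; pixel columns grow to the right and rows downward; lengths in m; the calibration is good to about 2 mm. The wrist camera is an equidistant fisheye: a pixel r from the principal point sees the ray r / f radians off the axis. A picture is of the moment at which its call begins: read the wrist's pose just before it. camera_info takes no time and is no camera call; for the wrist camera it gives the pose at the moment of the call.
- sign_off(): hands the job in, once; it reports no verdict.
Trained networks look in the newest picture that a camera, given by its name, has taken for a name from the list of things; names that differ only in an ending like _2 or _b are one class to them, and where a whole thing is asked for, a point or a joint stands for the part that bears it (a point fixed in the world has none). Each returns a list of dicts, best first, with "score" (0 to 1); they miss things now and then, are a little off and sometimes report something else, mostly with a low value. They report only what shows in the picture. A call takes as long as a camera call. They do not tell look-alikes from the thing itself.
- recognise(name, camera): "pixel" ([row, column] in pixels, amid what is visible of it).
The state is a dict: "clock": time; "qpos": joint angles; "joint_vel": joint speeds; "joint_efforts": joint torques, N m; "ee_pos": TCP position; "orientation": TCP orientation; "force": force on the tool from outside, world axes, zero at the start; "torque": the same for the moment, N m; "opening": finger opening in m.
Only numpy, scipy, OpenCV 4.12 (cv2) and the standard library are available. Lean on these libraries where they do the work, as an engineer would, in place of code of your own. Each camera call takes 0.05 s, during which the arm holds its last target.

TASK

Clamp the plaster mould on its board ready for casting: with a finger, push the steel strap round until it is home against its stop across the mould, then push the cam lever fully down so that the shoe under the strap bears on the mould. Only push; do not pick up or shift the mould, do not press the lever down before the strap is home, and leave the other things on the bench where they are.

Things in the scene. Friction and masses are not known exactly. Their poses are not given: they have to be found in the camera images.
- clamp: hold-down fixture: plywood board 250 x 170 x 18 mm fixed to the bench, with a steel post near one end. Origin: on the vertical post axis at bench height; z up. The board runs from x -203 to x +47 mm. The mould sits at x -105 mm. A 14 mm steel stop pin (top 128 mm above the bench) stands at x -185, y -22.5 mm; the strap lies beside it when home.
- strap (a joint): swing of the steel strap about the vertical post, rad. 0 = home against its hard stop, across the mould along the fixture's -x; grows as it is swung out, clockwise from above (1.57 = along the fixture's +y; limit 1.75). Stays where left; about 1 N at 150 mm from the post moves it. Its height never changes.
- lever (a joint): cam lever on the strap, rad. 0 = upright, 1.571 = fully down (hard stop), flat above the strap, pointing to its free end. Stays where left; 2 to 4 N at its end moves it. Its pivot is 35 mm from the post axis towards the strap's free end, 152 mm above the bench, level and square to the strap. 120 mm long from the pivot; the outer 70 mm is a black grip 26 mm wide, 14 mm thick.
- strap_end (a point): point inside the strap bar near its free end, 165 mm from the post axis, mid-width and mid-thickness. The bar is 30 mm wide, 20 mm thick (116 to 136 mm above the bench) and reaches 195 mm from the post axis.
- lever_tip (a point): end face of the cam lever, centre of its section, 120 mm from the pivot
- shoe: steel bar with rubber face under the strap, 150 x 26 x 11 mm, carried by the strap 30 to 180 mm from the post. The lever drives it down, evenly, by 8 mm over its whole stroke; its face is 105 mm above the bench with the lever upright (5 to 7 mm clear of the mould at the start) and bears on the mould's rim with the lever down. Its frame's origin is on the post axis
- mould: loose round white plaster mould ring, 128 mm wide, 80 mm high, open in the middle; it sits on the board between four low wooden blocks, its top 98 mm above the bench. Origin: centre of its underside
- mug: white dotted mug, 78 x 114 x 93 mm, stands left of the fixture, loose. Origin: centre of its underside
- tin: low round white tin, 70 mm wide, 28 mm high, left of the fixture, loose. Origin: centre of its underside
- plug: white plaster plug, 43 mm wide, 38 mm high, left of the fixture, near the robot, loose. Origin: centre of its underside
- wedge: wooden wedge, 34 x 95 x 22 mm, right of the fixture, loose. Origin: centre of its underside
- cup: grey clay cup, 99 mm wide, 90 mm high, right of the fixture, loose. Origin: centre of its underside
- tape: roll of tape lying flat, 98 mm wide, 25 mm high, right of the fixture, loose. Origin: centre of its underside
Not all that is in view belongs to the job. Leave any red look-alike of the mould alone.

How it is judged:
On the way, in this order (a step that is already met when the one before it is completed fails the run):
1. the strap is home across the mould while the lever is still up (value of joint strap below 0.06 rad and value of joint lever below 0.9 rad), for 0.2 s.
2. the lever is fully down with the strap home (value of joint strap below 0.06 rad and value of joint lever above 1.48 rad), for 0.2 s.
At the end, for the whole second after the job is handed in: strap within 0.06 rad of its stop, lever within 0.09 rad of fully down, shoe under the strap pressing on the mould with more than 4 N, mould at rest, upright on the board in its place (97 to 113 mm from the post) (all of step 2 and horizontal distance between mould and clamp between 0.097 and 0.113 m and contact force between shoe and mould above 4 N and linear speed of mould below 0.02 m/s and angle between mould's own z axis and vertical below 0.05 rad and height (world z) of mould below 0.024 m); the robot touches nothing.
It fails at once if the lever is pressed down while the strap is not home (value of joint lever above 1 rad and value of joint strap above 0.15 rad).
It fails at once if the mould is lifted or shifted out of its place (height (world z) of mould above 0.028 m or distance of mould from where it was at the start of the episode above 0.014 m).
It fails at once if a bystander is moved more than 20 mm (distance of any of mug, tin, plug, wedge, cup, tape from where it was at the start of the episode above 0.02 m).
It also fails if it takes over 54 s, if anything falls off the work surface, if the arm or the gripper's body presses on something with over 40 N, if the wrist force passes 120 N, or if a joint passes its speed limit or range.

## Working session

There is one attempt and no reset: what is moved stays moved. The work goes in short steps, Python scripts to look and compute and a tool call to move; the robot and the scene stay as the last step left them, time stands still between calls to the robot, and variables do not carry over. Pictures are saved under pics/ and viewed, and the job is handed in when it is done.

Besides the shell and the picture viewer there is one more tool, called after "Call:" by a JSON object that holds its "method" and its "body". send_rows: Moves the arm, as the interface text tells. Its arguments: {"type":"object","properties":{"series":{"type":"array"},"force":{"type":"number"}},"required":["series"]}

```bash
mkdir -p pics; ls; python3 - <<'E'
from bench import *
import cv2,numpy as np
s=sense();print({k:np.round(v,3).tolist() for k,v in s.items()})
for n in("scene","top"):
    im=read_camera(n);cv2.imwrite(f"pics/{n}0.png",im[:,:,::-1])
    c=camera_info(n);print(n,np.round(c["K"],1).tolist(),np.round(c["world_to_cam"],4).tolist())
    for o in("clamp","strap","lever","strap_end","lever_tip","mould","mug","tin","plug","wedge","cup","tape"):
        print(o,[(np.round(r["pixel"]).tolist(),round(r["score"],2)) for r in recognise(o,n)[:3]])
E
```

```text
pics
{'clock': 0.0, 'qpos': [-1.413, 0.277, 1.506, -0.0, 1.361, -0.121], 'joint_vel': [-0.0, -0.0, -0.001, 0.0, 0.001, -0.0], 'joint_efforts': [0.001, -41.678, -24.58, -0.0, 0.011, -0.0], 'ee_pos': [0.158, -0.552, 0.303], 'orientation': [-0.098, -0.7, -0.099, 0.7], 'force': [0.567, -0.427, 0.59], 'torque': [0.018, 0.073, -0.033], 'opening': 0.086}
scene [[478.4, 0.0, 249.8], [0.0, 478.4, 186.4], [0.0, 0.0, 1.0]] [[-0.8436, -0.5366, 0.0186, 0.3788], [-0.3137, 0.4644, -0.8282, 0.2764], [0.4358, -0.7045, -0.5601, 1.2162], [0.0, 0.0, 0.0, 1.0]]
clamp [([222.0, 202.0], 0.9)]
strap [([193.0, 194.0], 0.85)]
lever [([170.0, 195.0], 0.5)]
strap_end [([193.0, 195.0], 0.65)]
lever_tip [([170.0, 197.0], 0.52)]
mould [([278.0, 260.0], 0.81), ([211.0, 229.0], 0.79), ([330.0, 267.0], 0.76)]
mug [([173.0, 196.0], 0.52)]
tin [([295.0, 175.0], 0.76)]
plug [([304.0, 215.0], 0.76)]
wedge [([178.0, 238.0], 0.62)]
cup [([156.0, 253.0], 0.92)]
tape []
top [[485.6, 0.0, 262.9], [0.0, 485.6, 192.7], [0.0, 0.0, 1.0]] [[0.0159, -0.9998, -0.0084, 0.0326], [-0.9843, -0.0142, -0.1762, 0.447], [0.176, 0.0111, -0.9843, 1.7409], [0.0, 0.0, 0.0, 1.0]]
clamp []
strap [([154.0, 246.0], 0.73)]
lever [([215.0, 192.0], 0.46), ([155.0, 248.0], 0.38)]
strap_end [([155.0, 245.0], 0.58)]
lever_tip [([167.0, 271.0], 0.65)]
mould [([225.0, 216.0], 0.88), ([169.0, 268.0], 0.87), ([258.0, 175.0], 0.82)]
mug [([167.0, 172.0], 0.75)]
tin [([188.0, 187.0], 0.66)]
plug [([215.0, 191.0], 0.64)]
wedge [([145.0, 331.0], 0.54), ([147.0, 252.0], 0.31)]
cup []
tape [([195.0, 346.0], 0.71)]
```

```bash
python3 - <<'E'
import cv2
a=cv2.imread("pics/scene0.png");b=cv2.imread("pics/top0.png")
cv2.imwrite("pics/sc.png",cv2.resize(a[90:360,110:380],None,fx=2.2,fy=2.2,interpolation=2))
cv2.imwrite("pics/tc.png",cv2.resize(b[90:290,140:400],None,fx=3,fy=3,interpolation=2))
E
```

```text
(no output)
```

View pics/sc.png

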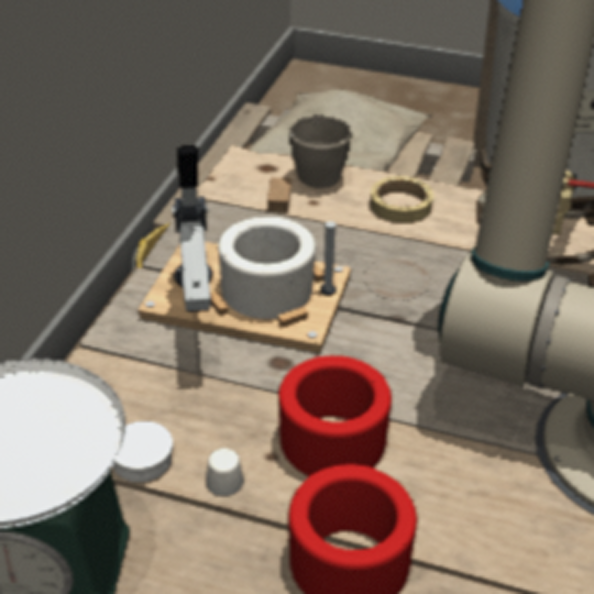

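View pics/tc.png

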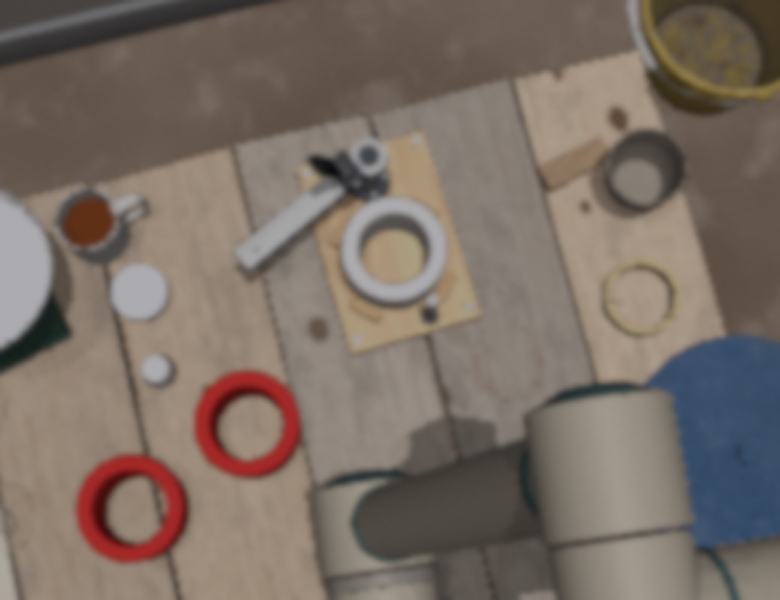

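View pics/scene0.png

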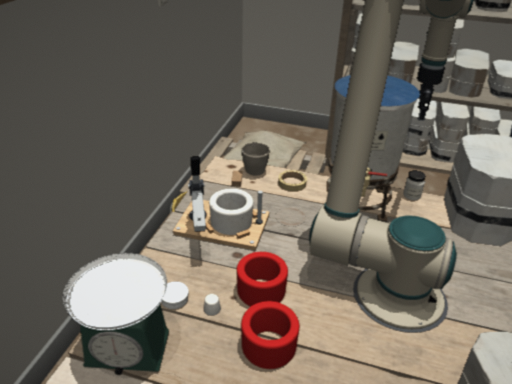

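View pics/top0.png

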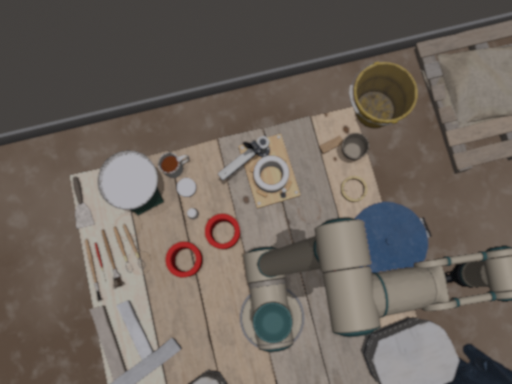

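```bash
cat > h.py <<'E'
import numpy as np,json
from bench import *
from scipy.optimize import least_squares
from scipy.spatial.transform import Rotation as R
def proj(n,P):
    c=camera_info(n);P=np.atleast_2d(P);w=np.array(c["world_to_cam"]);q=P@w[:3,:3].T+w[:3,3];K=np.array(c["K"])
    u=q@K.T;return u[:,:2]/u[:,2:]
def F(p,P):
    c,s=np.cos(p[2]),np.sin(p[2]);P=np.atleast_2d(P).astype(float)
    return np.c_[p[0]+c*P[:,0]-s*P[:,1],p[1]+s*P[:,0]+c*P[:,1],P[:,2]]
E
python3 - <<'E'
from h import *
top=[((47,-85,18),(422,133)),((-203,-85,18),(480,313)),((-203,85,18),(352,352)),((-105,0,98),(394,250)),((-185,-22.5,128),(432,299))]
sc=[((47,85,9),(142,316)),((-203,85,9),(325,341)),((-203,-85,18),(352,266)),((-105,0,98),(267,250)),((-185,-22.5,128),(330,226))]
Pt=np.array([a for a,b in top])/1000;ut=np.array([b for a,b in top])/3+[140,90]
Ps=np.array([a for a,b in sc])/1000;us=np.array([b for a,b in sc])/2.2+[110,90]
f=lambda p:np.r_[(proj("top",F(p,Pt))-ut).ravel(),(proj("scene",F(p,Ps))-us).ravel()]
r=least_squares(f,[.55,0,0],loss='soft_l1');print(r.x,np.degrees(r.x[2]));print(np.round(r.fun.reshape(-1,2),1))
p=r.x
# strap end: bar top far-end centre
def g(a):
    d=np.array([[-np.cos(a),np.sin(a)]]);return F(p,np.c_[.195*d,[.136]])
for a in np.arange(.6,1.8,.1): print(round(a,1),(proj("top",g(a))-[140,90]).round(1)*3,(proj("scene",g(a))-[110,90]).round(1)*2.2)
E
```

```text
[0.60746958 0.04322487 0.3230795 ] 18.51109173620598
[[-0.4 -0.7]
 [ 1.1  1.1]
 [-0.   1.9]
 [-0.  -0.3]
 [ 0.6  0.9]
 [-1.6  0.2]
 [-0.8  3.9]
 [-0.3  0.1]
 [-0.  -3.1]
 [ 0.5 -0.9]]
0.6 [[318.3 315.3]] [[286.88 276.54]]
0.7 [[302.4 309.6]] [[273.9 282.7]]
0.8 [[287.1 302.7]] [[259.82 287.98]]
0.9 [[273. 294.]] [[244.64 292.6 ]]
1.0 [[259.5 284.1]] [[228.8  296.12]]
1.1 [[247.5 273. ]] [[212.3  298.98]]
1.2 [[236.4 260.7]] [[195.36 300.52]]
1.3 [[226.8 247.5]] [[178.42 301.18]]
1.4 [[218.7 233.4]] [[161.48 300.52]]
1.5 [[212.1 218.7]] [[144.98 298.98]]
1.6 [[207.  203.4]] [[128.92 296.56]]
1.7 [[203.4 187.8]] [[113.74 292.82]]
1.8 [[201.6 171.9]] [[ 99.66 288.42]]
```

```bash
python3 - <<'E'
from h import *
top=[((47,-85,18),(422,133)),((-203,-85,18),(480,313)),((-203,85,9),(352,353)),((-105,0,98),(394,250)),((-185,-22.5,128),(432,299))]
sc=[((47,85,9),(142,316)),((-203,85,9),(325,341)),((-203,-85,18),(352,266)),((-105,0,98),(267,244)),((-185,-22.5,128),(330,226))]
Pt=np.array([a for a,b in top])/1000;ut=np.array([b for a,b in top])/3+[140,90]
Ps=np.array([a for a,b in sc])/1000;us=np.array([b for a,b in sc])/2.2+[110,90]
f=lambda p:np.r_[(proj("top",F(p,Pt))-ut).ravel(),(proj("scene",F(p,Ps))-us).ravel()]
r=least_squares(f,[.55,0,0],loss='soft_l1');print(r.x,np.degrees(r.x[2]));print(np.round(r.fun.reshape(-1,2),1).tolist())
# drum centre
q=least_squares(lambda P:np.r_[(proj("top",P)[0]-[393,237]),(proj("scene",P)[0]-[377,92])],[.3,-.4,.2]);print("drum top",q.x,q.fun)
s=sense();q=s["orientation"];Rm=R.from_quat([q[1],q[2],q[3],q[0]]).as_matrix();print(Rm.round(3))
# overlay
import cv2
for n,im in(("top","pics/top0.png"),("scene","pics/scene0.png")):
    im=cv2.resize(cv2.imread(im),None,fx=4,fy=4,interpolation=2)
    for a,cl in((1.1,(0,0,255)),(1.2,(0,255,0))):
        d=np.array([-np.cos(a),np.sin(a)]);e=np.array([-d[1],d[0]])
        c=np.array([[*(d*l+e*w),.136] for l,w in((.02,.015),(.195,.015),(.195,-.015),(.02,-.015))])
        cv2.polylines(im,[((proj(n,F(r.x,c))+.5)*4).astype(int)],True,cl,1)
    b=np.array([(47,-85,18),(-203,-85,18),(-203,85,18),(47,85,18)])/1000
    cv2.polylines(im,[((proj(n,F(r.x,b))+.5)*4).astype(int)],True,(255,0,0),1)
    t=np.linspace(0,6.28,40);cv2.polylines(im,[((proj(n,F(r.x,np.c_[-.105+.064*np.cos(t),.064*np.sin(t),0*t+.098]))+.5)*4).astype(int)],True,(255,255,0),1)
    cv2.imwrite(f"pics/ov_{n}.png",im[440:900,760:1260] if n=="top" else im[580:1040,640:1140])
E
```

```text
[0.60767145 0.04297019 0.32265972] 18.487040416754944
[[-0.3, -0.8], [1.1, 1.1], [0.1, 1.9], [0.1, -0.4], [0.6, 0.9], [-1.6, 0.1], [-0.8, 3.8], [-0.3, 0.0], [-0.0, -0.5], [0.5, -0.9]]
drum top [ 0.25531564 -0.34831324  0.36858075] [ 0.5873022   2.10809772 -2.08030604 -0.38885789]
[[-0.     0.275 -0.961]
 [ 0.    -0.961 -0.275]
 [-1.    -0.     0.   ]]
```

View pics/ov_top.png

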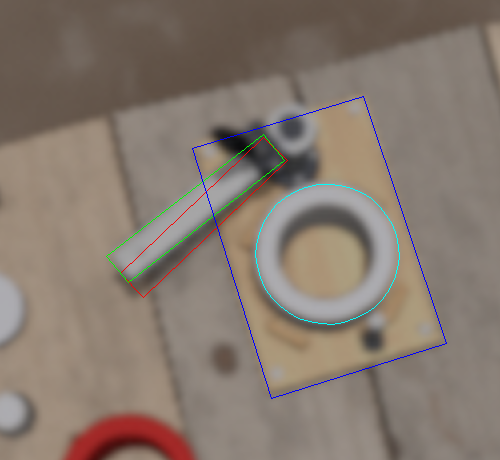

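View pics/ov_scene.png

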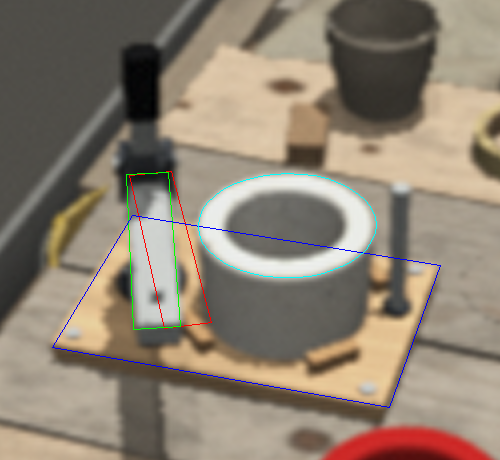

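Call:
{"method": "send_rows", "body": {"series": [{"linear": [-0.05, 0, 0], "delta_rot": [0, 0, 0], "grip": 0}, {"linear": [-0.1, 0, 0], "delta_rot": [0, 0, 0], "grip": 0}, {"linear": [-0.15, 0, 0], "delta_rot": [0, 0, 0], "grip": 0}, {"linear": [-0.2, 0, 0], "delta_rot": [0, 0, 0], "grip": 0}, {"linear": [-0.25, 0, 0], "delta_rot": [0, 0, 0], "grip": 0}], "force": 60}}

```text
clock: 1.92
ee_pos: [0.1582, -0.5525, 0.5557]
orientation: [0.099, 0.7, 0.098, -0.7]
force: [-0.7, -0.5, 1.2]
opening: -0.0001
```

```bash
cat >> h.py <<'E'
CL=np.array([0.60767,0.04297,0.32266])
def Rm():
    q=sense()["orientation"];return R.from_quat([q[1],q[2],q[3],q[0]])
def plan(wps,p0=None,ydeg=None):
    """wps: list (tcp x,y,z, yaw of tool y deg). prints rows rel. to current pose (tool assumed exactly down)"""
    s=sense();p0=np.array(s["ee_pos"]) if p0 is None else np.array(p0)
    M=Rm().as_matrix()
    if ydeg is None: ydeg=np.degrees(np.arctan2(M[1,1],M[0,1]))
    a=np.radians(ydeg);B=np.array([[0,0,-1],[np.cos(a),np.sin(a),0],[np.sin(a),-np.cos(a),0]])
    print("now",p0.round(4),"ydeg",round(ydeg,2),"x axis",M[:,0].round(3),"q",np.round(s["qpos"],2),"F",np.round(s["force"],1),"t",round(s["clock"],2))
    for w in wps:
        l=B@(np.array(w[:3])-p0);print(l.round(3).tolist(),[round(-((w[3]-ydeg+180)%360-180),1),0,0])
def fx(x,y,z): return F(CL,[[x,y,z]])[0]
E
python3 - <<'E'
from h import *
plan([(.33,-.48,.56,-66),(.45,-.36,.56,-60),(.52,-.2,.56,-55)])
E
```

```text
now [ 0.1582 -0.5525  0.5557] ydeg -74.03 x axis [ 0.    -0.001 -1.   ] q [-1.41  0.25  0.94  0.    1.95 -0.12] F [-0.7 -0.5  1.2] t 1.93
[-0.004, -0.022, -0.185] [np.float64(-8.0), 0, 0]
[-0.004, -0.105, -0.334] [np.float64(-14.0), 0, 0]
[-0.004, -0.239, -0.445] [np.float64(-19.0), 0, 0]
```

Call:
{"method": "send_rows", "body": {"series": [{"linear": [0, -0.015, -0.056], "delta_rot": [-3, 0, 0], "grip": 0}, {"linear": [0, -0.03, -0.112], "delta_rot": [-6, 0, 0], "grip": 0}, {"linear": [0, -0.045, -0.168], "delta_rot": [-9, 0, 0], "grip": 0}, {"linear": [0, -0.062, -0.224], "delta_rot": [-12, 0, 0], "grip": 0}, {"linear": [0, -0.08, -0.28], "delta_rot": [-15, 0, 0], "grip": 0}]}}

```text
clock: 2.55
ee_pos: [0.4068, -0.3977, 0.554]
orientation: [0.19, 0.681, 0.189, -0.681]
force: [0.9, -0.5, -0.1]
opening: -0.0003
```

```bash
python3 - <<'E'
from h import *
import cv2
# strap push start: a=1.2, r=.165, offset
def pt(a,off,r=.160):
    d=np.array([-np.cos(a),np.sin(a)]);n=np.array([np.sin(a),np.cos(a)]);v=d*r+n*off
    return fx(v[0],v[1],0)
print(pt(1.21,.065),pt(1.21,.026),pt(0,.026))
plan([(.42,-.12,.55,-55),(.40,.14,.50,-51),(.45,.28,.40,-51)])
E
```

```text
[0.55703437 0.20807915 0.        ] [0.52679397 0.18345156 0.        ] [0.4476824  0.01689381 0.        ]
now [ 0.4068 -0.3977  0.554 ] ydeg -58.94 x axis [ 0. -0. -1.] q [-0.9   0.24  0.96 -0.    1.94  0.13] F [ 0.9 -0.5 -0.1] t 2.55
[0.004, -0.231, -0.155] [np.float64(-3.9), 0, 0]
[0.054, -0.464, -0.272] [np.float64(-7.9), 0, 0]
[0.154, -0.558, -0.387] [np.float64(-7.9), 0, 0]
```

Call:
{"method": "send_rows", "body": {"series": [{"linear": [0, -0.046, -0.031], "delta_rot": [0, 0, 0], "grip": 0}, {"linear": [0, -0.092, -0.062], "delta_rot": [-1, 0, 0], "grip": 0}, {"linear": [0, -0.14, -0.093], "delta_rot": [-2, 0, 0], "grip": 0}, {"linear": [0, -0.185, -0.124], "delta_rot": [-3, 0, 0], "grip": 0}, {"linear": [0, -0.23, -0.155], "delta_rot": [-4, 0, 0], "grip": 0}]}}

```text
clock: 3.18
ee_pos: [0.4196, -0.1201, 0.554]
orientation: [0.213, 0.675, 0.212, -0.674]
force: [0.4, -0.2, 0.1]
opening: -0.0001
```

```bash
python3 - <<'E'
from h import *
plan([(.40,.14,.50,-51),(.48,.25,.40,-51),(.557,.208,.4,-51)])
E
```

```text
now [ 0.4196 -0.1201  0.554 ] ydeg -55.01 x axis [ 0.001 -0.    -1.   ] q [-0.44  0.02  1.22  0.    1.9   0.52] F [ 0.4 -0.2  0.1] t 3.17
[0.054, -0.224, -0.133] [np.float64(-4.0), 0, 0]
[0.154, -0.269, -0.262] [np.float64(-4.0), 0, 0]
[0.154, -0.19, -0.301] [np.float64(-4.0), 0, 0]
```

Call:
{"method": "send_rows", "body": {"series": [{"linear": [0.01, -0.045, -0.027], "delta_rot": [0, 0, 0], "grip": 0}, {"linear": [0.02, -0.09, -0.053], "delta_rot": [-1, 0, 0], "grip": 0}, {"linear": [0.03, -0.135, -0.08], "delta_rot": [-2, 0, 0], "grip": 0}, {"linear": [0.04, -0.18, -0.107], "delta_rot": [-3, 0, 0], "grip": 0}, {"linear": [0.054, -0.224, -0.133], "delta_rot": [-4, 0, 0], "grip": 0}]}}

```text
clock: 3.8
ee_pos: [0.4001, 0.1396, 0.5]
orientation: [0.236, 0.667, 0.236, -0.666]
force: [0.8, -0.1, 0.0]
opening: 0.0002
```

```bash
python3 - <<'E'
from h import *
plan([(.48,.24,.35,-51),(.557,.210,.3,-51),(.557,.208,.186,-51)])
E
```

```text
now [0.4001 0.1396 0.5   ] ydeg -50.99 x axis [ 0.002  0.    -1.   ] q [ 0.17 -0.01  1.38 -0.    1.77  1.06] F [ 0.8 -0.1  0. ] t 3.8
[0.15, -0.028, -0.125] [np.float64(0.0), 0, 0]
[0.2, 0.044, -0.166] [np.float64(0.0), 0, 0]
[0.314, 0.046, -0.165] [np.float64(0.0), 0, 0]
```

Call:
{"method": "send_rows", "body": {"series": [{"linear": [0.05, -0.01, -0.042], "delta_rot": [0, 0, 0], "grip": 0}, {"linear": [0.1, -0.02, -0.083], "delta_rot": [0, 0, 0], "grip": 0}, {"linear": [0.15, -0.02, -0.125], "delta_rot": [0, 0, 0], "grip": 0}, {"linear": [0.17, 0.03, -0.155], "delta_rot": [0, 0, 0], "grip": 0}, {"linear": [0.2, 0.045, -0.166], "delta_rot": [0, 0, 0], "grip": 0}]}}

```text
clock: 4.42
ee_pos: [0.5606, 0.2072, 0.2985]
orientation: [0.236, 0.667, 0.236, -0.666]
force: [-1.0, -0.2, 0.2]
opening: -0.0
```

```bash
python3 - <<'E'
from h import *
import cv2
for n in("top","scene"):
    im=read_camera(n)[:,:,::-1]
    s=sense();p=np.array(s["ee_pos"])
    tip=p-[0,0,.073];print(n,proj(n,[p,tip]))
    c=im[90:270,160:340] if n=="top" else im[90:270,120:300]
    cv2.imwrite(f"pics/{n}1.png",cv2.resize(c,None,fx=3,fy=3,interpolation=2))
plan([(.557,.208,.186,-51)])
E
```

```text
top [[210.79997687 142.8147417 ]
 [213.28874124 148.86391424]]
scene [[167.58910985 166.61963068]
 [169.86954451 191.61223979]]
now [0.5585 0.2063 0.2952] ydeg -51.11 x axis [-0.007 -0.002 -1.   ] q [ 0.24  0.31  1.47 -0.    1.36  1.13] F [-0.1 -0.4 -0.2] t 4.53
[0.109, -0.002, 0.0] [np.float64(-0.1), 0, 0]
```

View pics/scene1.png

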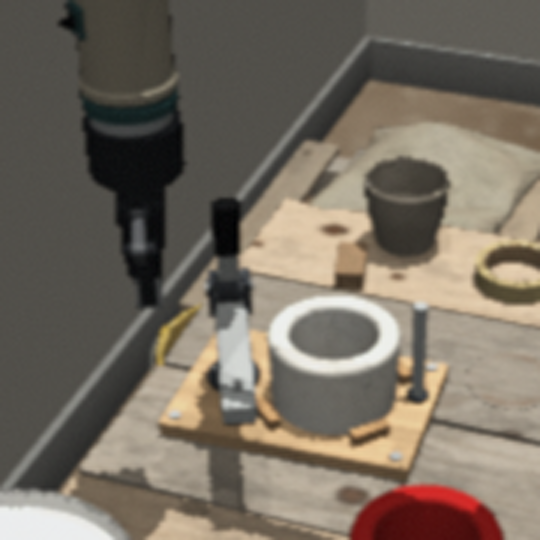

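View pics/top1.png

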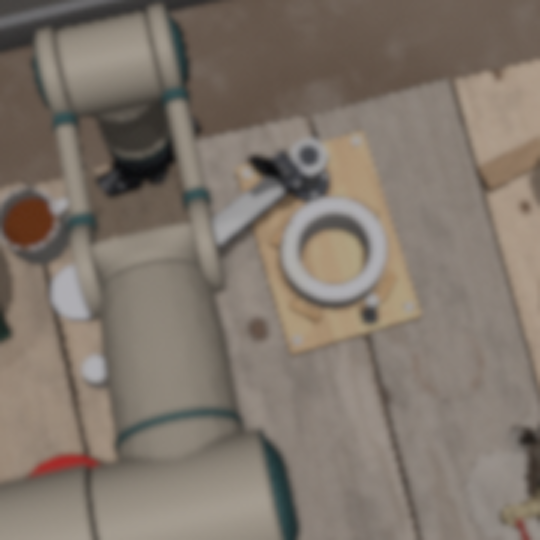

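The scene view shows the finger tip at crop (148,305), against a predicted (150,305), so the tip model holds. It is outside the strap, with the lever still upright. I'll descend beside the strap.

Call:
{"method": "send_rows", "body": {"series": [{"linear": [0.03, 0, 0], "delta_rot": [0, 0, 0], "grip": 0}, {"linear": [0.06, 0, 0], "delta_rot": [0, 0, 0], "grip": 0}, {"linear": [0.09, 0, 0], "delta_rot": [0, 0, 0], "grip": 0}, {"linear": [0.11, 0, 0], "delta_rot": [0, 0, 0], "grip": 0}, {"linear": [0.11, 0, 0], "delta_rot": [0, 0, 0], "grip": 0}]}}

```text
clock: 5.15
ee_pos: [0.5566, 0.2074, 0.1897]
orientation: [-0.236, -0.666, -0.236, 0.667]
force: [0.4, 0.5, 0.2]
opening: -0.0001
```

```bash
cat >> h.py <<'E'
def pt(a,off,r=.160,z=.186):
    d=np.array([-np.cos(a),np.sin(a)]);n=np.array([np.sin(a),np.cos(a)]);v=d*r+n*off
    p=fx(v[0],v[1],z);return (*p,18.49-np.degrees(a))
E
python3 - <<'E'
from h import *
plan([pt(1.21,.045),pt(1.21,.03),pt(1.15,.026),pt(1.08,.026),pt(1.0,.026)])
E
```

```text
now [0.5566 0.2074 0.1897] ydeg -51.01 x axis [-0.002 -0.    -1.   ] q [0.24 0.39 1.63 0.   1.12 1.13] F [0.4 0.5 0.2] t 5.15
[0.004, -0.0, 0.019] [np.float64(-0.2), 0, 0]
[0.004, -0.0, 0.034] [np.float64(-0.2), 0, 0]
[0.004, -0.001, 0.048] [np.float64(-3.6), 0, 0]
[0.004, -0.002, 0.059] [np.float64(-7.6), 0, 0]
[0.004, -0.002, 0.072] [np.float64(-12.2), 0, 0]
```

Call:
{"method": "send_rows", "body": {"series": [{"linear": [0, 0, 0.019], "delta_rot": [0, 0, 0], "grip": 0}, {"linear": [0, 0, 0.034], "delta_rot": [0, 0, 0], "grip": 0}, {"linear": [0, -0.001, 0.047], "delta_rot": [-3.6, 0, 0], "grip": 0}, {"linear": [0, -0.002, 0.059], "delta_rot": [-7.6, 0, 0], "grip": 0}, {"linear": [0, -0.002, 0.072], "delta_rot": [-12.2, 0, 0], "grip": 0}]}}

```text
clock: 5.78
ee_pos: [0.501, 0.1636, 0.1915]
orientation: [0.306, 0.639, 0.306, -0.636]
force: [1.9, 0.2, -0.1]
opening: 0.0001
```

```bash
python3 - <<'E'
from h import *
plan([pt(a,.026) for a in (.9,.8,.7,.6,.5)])
import cv2
im=read_camera("scene")[:,:,::-1]
cv2.imwrite("pics/s2.png",cv2.resize(im[90:270,120:300],None,fx=3,fy=3,interpolation=2))
E
```

```text
now [0.501  0.1636 0.1915] ydeg -38.68 x axis [ 0.004  0.001 -1.   ] q [0.18 0.29 1.78 0.   1.06 0.86] F [ 1.9  0.2 -0.1] t 5.78
[0.006, -0.003, 0.017] [np.float64(-5.6), 0, 0]
[0.006, -0.003, 0.033] [np.float64(-11.3), 0, 0]
[0.006, -0.002, 0.05] [np.float64(-17.1), 0, 0]
[0.006, 0.001, 0.065] [np.float64(-22.8), 0, 0]
[0.006, 0.006, 0.081] [np.float64(-28.5), 0, 0]
```

View pics/s2.png

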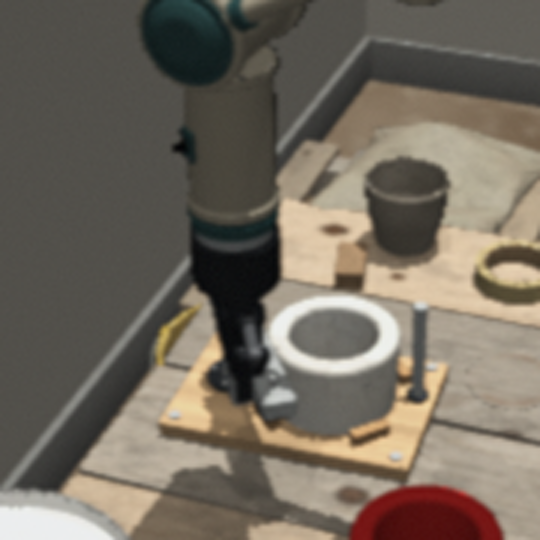

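The strap end has moved to crop (280,400), with the finger in contact at about 2 N. I'll carry on round the arc.

Call:
{"method": "send_rows", "body": {"series": [{"linear": [0.002, -0.003, 0.017], "delta_rot": [-5.6, 0, 0], "grip": 0}, {"linear": [0.003, -0.003, 0.033], "delta_rot": [-11.3, 0, 0], "grip": 0}, {"linear": [0.004, -0.002, 0.05], "delta_rot": [-17, 0, 0], "grip": 0}, {"linear": [0.004, 0.001, 0.065], "delta_rot": [-22.8, 0, 0], "grip": 0}, {"linear": [0.004, 0.006, 0.081], "delta_rot": [-28.5, 0, 0], "grip": 0}]}}

```text
clock: 6.45
ee_pos: [0.4546, 0.0967, 0.187]
orientation: [0.454, 0.543, 0.453, -0.542]
force: [0.3, 0.4, -0.3]
opening: 0.0
```

```bash
python3 - <<'E'
from h import *
plan([pt(a,.026) for a in (.4,.3,.2,.12,.06,0)])
E
```

```text
now [0.4546 0.0967 0.187 ] ydeg -10.22 x axis [ 0.002  0.001 -1.   ] q [0.06 0.21 1.91 0.   1.01 0.24] F [ 0.3  0.4 -0.3] t 6.45
[0.001, -0.002, 0.016] [np.float64(-5.8), 0, 0]
[0.001, -0.002, 0.032] [np.float64(-11.5), 0, 0]
[0.001, -0.0, 0.048] [np.float64(-17.2), 0, 0]
[0.001, 0.002, 0.061] [np.float64(-21.8), 0, 0]
[0.001, 0.004, 0.071] [np.float64(-25.3), 0, 0]
[0.001, 0.007, 0.08] [np.float64(-28.7), 0, 0]
```

Call:
{"method": "send_rows", "body": {"series": [{"linear": [0, -0.002, 0.016], "delta_rot": [-5.8, 0, 0], "grip": 0}, {"linear": [0, -0.002, 0.032], "delta_rot": [-11.5, 0, 0], "grip": 0}, {"linear": [0, 0, 0.048], "delta_rot": [-17.2, 0, 0], "grip": 0}, {"linear": [0, 0.002, 0.061], "delta_rot": [-21.8, 0, 0], "grip": 0}, {"linear": [0, 0.004, 0.071], "delta_rot": [-25.3, 0, 0], "grip": 0}]}}

```text
clock: 7.08
ee_pos: [0.4461, 0.0259, 0.187]
orientation: [0.561, 0.431, 0.56, -0.43]
force: [1.0, 1.3, -0.3]
opening: 0.0001
```

```bash
python3 - <<'E'
from h import *
plan([pt(a,o) for a,o in ((0,.026),(0,.020),(0,.016),(0,.05))])
import cv2
im=read_camera("scene")[:,:,::-1]
cv2.imwrite("pics/s3.png",cv2.resize(im[90:270,120:300],None,fx=3,fy=3,interpolation=2))
E
```

```text
now [0.4461 0.0259 0.187 ] ydeg 14.98 x axis [ 0.002  0.    -1.   ] q [-0.1   0.19  1.95  0.    1.   -0.36] F [ 1.   1.3 -0.3] t 7.08
[0.001, -0.001, 0.009] [np.float64(-3.5), 0, 0]
[0.001, -0.0, 0.015] [np.float64(-3.5), 0, 0]
[0.001, -0.0, 0.019] [np.float64(-3.5), 0, 0]
[0.001, -0.002, -0.015] [np.float64(-3.5), 0, 0]
```

View pics/s3.png

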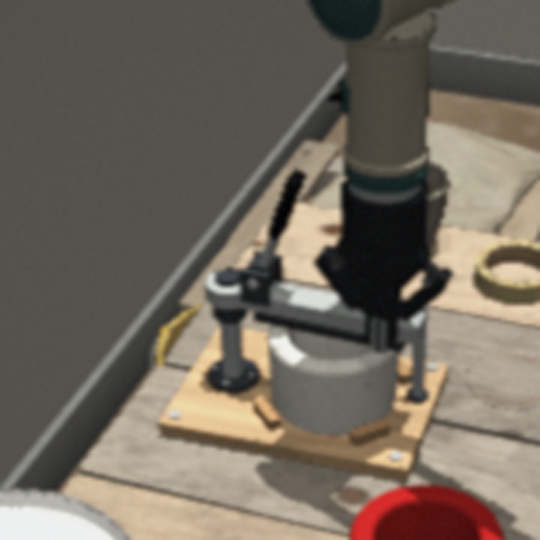

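The strap is nearly home, and the lever stands tilted at about 0.35 rad (crop (288,200)). I'll ease it on until the force rises.

Call:
{"method": "send_rows", "body": {"series": [{"linear": [0, 0, 0.004], "delta_rot": [-2, 0, 0], "grip": 0}, {"linear": [0, 0, 0.008], "delta_rot": [-3.5, 0, 0], "grip": 0}, {"linear": [0, 0, 0.01], "delta_rot": [-3.5, 0, 0], "grip": 0}, {"linear": [0, 0, 0.011], "delta_rot": [-3.5, 0, 0], "grip": 0}, {"linear": [0, 0, 0.011], "delta_rot": [-3.5, 0, 0], "grip": 0}]}}

```text
clock: 7.75
ee_pos: [0.4483, 0.0169, 0.1863]
orientation: [0.573, 0.415, 0.574, -0.413]
force: [-1.8, 5.0, 4.5]
opening: 0.0006
```

Call:
{"method": "send_rows", "body": {"series": [{"linear": [0, 0, 0.001], "delta_rot": [0, 0, 0], "grip": 0}, {"linear": [0, 0, 0.002], "delta_rot": [0, 0, 0], "grip": 0}, {"linear": [0, 0, 0.002], "delta_rot": [0, 0, 0], "grip": 0}]}}

```text
clock: 8.12
ee_pos: [0.4484, 0.0165, 0.1863]
orientation: [0.571, 0.416, 0.575, -0.412]
force: [-2.7, 11.6, 5.8]
opening: 0.0002
```

```bash
python3 - <<'E'
from h import *
plan([pt(0,.026),pt(0,.05)])
E
```

```text
now [0.4484 0.0165 0.1863] ydeg 18.31 x axis [-0.001  0.007 -1.   ] q [-0.12  0.19  1.94  0.01  1.01 -0.45] F [-2.7 11.6  5.8] t 8.12
[0.0, -0.001, -0.001] [np.float64(-0.2), 0, 0]
[0.0, -0.001, -0.025] [np.float64(-0.2), 0, 0]
```

The force rose to 12 N with no travel, so the strap is home at the predicted position. I'll back off and rise.

Call:
{"method": "send_rows", "body": {"series": [{"linear": [0, 0, -0.03], "delta_rot": [0, 0, 0], "grip": 0}, {"linear": [-0.02, 0, -0.06], "delta_rot": [0, 0, 0], "grip": 0}, {"linear": [-0.08, 0, -0.08], "delta_rot": [0, 0, 0], "grip": 0}, {"linear": [-0.14, 0, -0.1], "delta_rot": [0, 0, 0], "grip": 0}, {"linear": [-0.19, 0, -0.11], "delta_rot": [0, 0, 0], "grip": 0}]}}

```text
clock: 8.75
ee_pos: [0.4142, 0.1187, 0.3784]
orientation: [0.575, 0.414, 0.573, -0.413]
force: [0.3, 1.0, -0.6]
opening: -0.0
```

```bash
python3 - <<'E'
from h import *
import cv2
print(sense()["ee_pos"])
for n,(r,c) in(("top",(90,180)),("scene",(100,150))):
    im=read_camera(n)[:,:,::-1]
    o=cv2.resize(im[r:r+140,c:c+180],None,fx=4,fy=4,interpolation=2)
    for a,cl in((0,(0,0,255)),(.06,(0,255,0))):
        d=np.array([-np.cos(a),np.sin(a)]);e=np.array([-d[1],d[0]])
        q=np.array([[*(d*l+e*w),.136] for l,w in((.02,.015),(.195,.015),(.195,-.015),(.02,-.015))])
        cv2.polylines(o,[((proj(n,F(CL,q))+.5-[c,r])*4).astype(int)],True,cl,1)
    for th in(0,.2,.4):
        q=np.array([[-.035,0,.152],[-.035-.12*np.sin(th),0,.152+.12*np.cos(th)]])
        cv2.polylines(o,[((proj(n,F(CL,q))+.5-[c,r])*4).astype(int)],False,(255,255,0),1)
    cv2.imwrite(f"pics/{n}4.png",o)
E
```

```text
[0.41423033 0.11866737 0.37836663]
```

View pics/scene4.png

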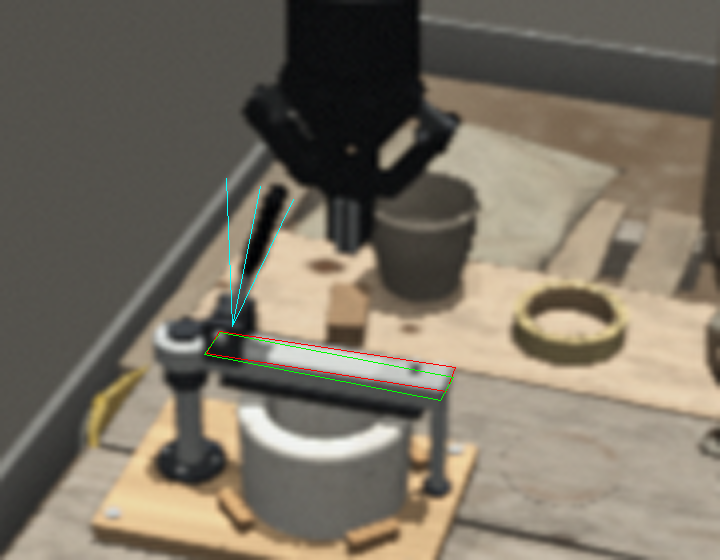

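View pics/top4.png

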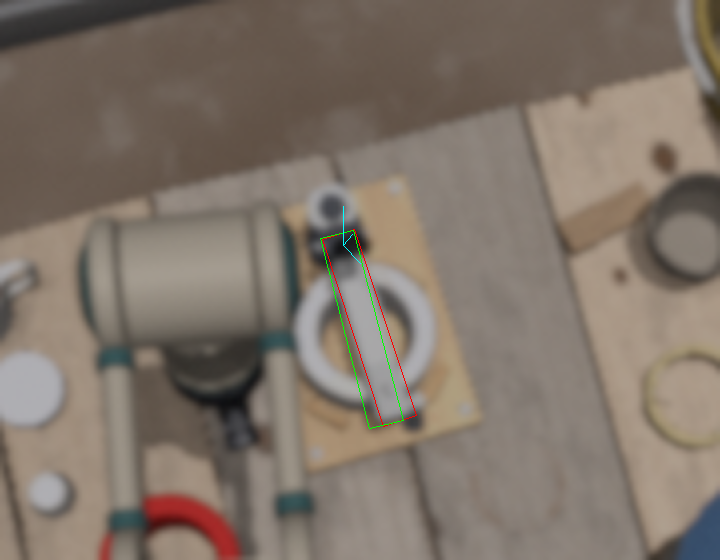

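```bash
cat >> h.py <<'E'
def lv(th,rho=.1,gap=0.,dz=0.):
    X=-.035-rho*np.sin(th)+.007*np.cos(th)+.011+gap*np.cos(th);Z=.152+rho*np.cos(th)+.007*np.sin(th)+gap*np.sin(th)
    return (*fx(X,0,Z+.073+dz),-71.5)
E
python3 - <<'E'
from h import *
plan([(*fx(0.0,0.05,.38),-71.5),(*fx(0,0,.38),-71.5),(*fx(0,0,.323),-71.5)])
E
```

```text
now [0.4165 0.119  0.3819] ydeg 18.54 x axis [ 0.013  0.001 -1.   ] q [ 0.12  0.01  1.63 -0.    1.48 -0.21] F [ 0.4 -0.3 -0.2] t 8.85
[0.002, 0.157, 0.083] [np.float64(90.0), 0, 0]
[0.002, 0.157, 0.133] [np.float64(90.0), 0, 0]
[0.059, 0.157, 0.133] [np.float64(90.0), 0, 0]
```

Call:
{"method": "send_rows", "body": {"series": [{"linear": [0, 0.02, 0], "delta_rot": [9, 0, 0], "grip": 0}, {"linear": [0, 0.05, 0], "delta_rot": [18, 0, 0], "grip": 0}, {"linear": [0, 0.08, 0.02], "delta_rot": [27, 0, 0], "grip": 0}, {"linear": [0, 0.11, 0.03], "delta_rot": [36, 0, 0], "grip": 0}, {"linear": [0, 0.14, 0.04], "delta_rot": [45, 0, 0], "grip": 0}]}}

```text
clock: 9.48
ee_pos: [0.5609, 0.1239, 0.3747]
orientation: [-0.37, -0.602, -0.37, 0.603]
force: [-0.3, -0.0, -0.3]
opening: -0.0003
```

```bash
python3 - <<'E'
from h import *
plan([(*fx(0.0,0.05,.38),-71.5),(*fx(0,0,.38),-71.5),(*fx(0,0,.323),-71.5)])
E
```

```text
now [0.5609 0.1239 0.3747] ydeg -26.88 x axis [-0.001 -0.001 -1.   ] q [ 0.1   0.25  1.37 -0.    1.52  0.57] F [-0.3 -0.  -0.3] t 9.47
[-0.005, 0.043, 0.016] [np.float64(44.6), 0, 0]
[-0.005, 0.078, 0.051] [np.float64(44.6), 0, 0]
[0.052, 0.078, 0.051] [np.float64(44.6), 0, 0]
```

Call:
{"method": "send_rows", "body": {"series": [{"linear": [-0.005, 0.015, 0.0], "delta_rot": [9, 0, 0], "grip": 0}, {"linear": [-0.005, 0.03, 0.01], "delta_rot": [18, 0, 0], "grip": 0}, {"linear": [-0.005, 0.05, 0.02], "delta_rot": [27, 0, 0], "grip": 0}, {"linear": [-0.005, 0.068, 0.041], "delta_rot": [36, 0, 0], "grip": 0}, {"linear": [-0.005, 0.078, 0.051], "delta_rot": [44.6, 0, 0], "grip": 0}]}}

```text
clock: 10.1
ee_pos: [0.6073, 0.0423, 0.3794]
orientation: [-0.114, -0.697, -0.113, 0.699]
force: [-0.8, 0.2, -0.7]
opening: 0.0001
```

```bash
python3 - <<'E'
from h import *
plan([(*fx(0,0,.38),-71.5),(*fx(0,0,.323),-71.5),lv(.3,gap=.015),lv(.3,gap=.003)])
import cv2
n="scene";r,c=60,150
im=read_camera(n)[:,:,::-1]
o=cv2.resize(im[r:r+180,c:c+180],None,fx=3.3,fy=3.3,interpolation=2)
cv2.imwrite("pics/s5.png",o)
E
```

```text
now [0.6073 0.0423 0.3794] ydeg -71.51 x axis [-0.001 -0.001 -1.   ] q [-0.04  0.3   1.29 -0.    1.56  1.2 ] F [-0.8  0.2 -0.7] t 10.1
[-0.001, -0.001, -0.001] [np.float64(-0.0), 0, 0]
[0.056, -0.001, -0.001] [np.float64(-0.0), 0, 0]
[0.052, -0.001, 0.032] [np.float64(-0.0), 0, 0]
[0.056, -0.001, 0.043] [np.float64(-0.0), 0, 0]
```

View pics/s5.png

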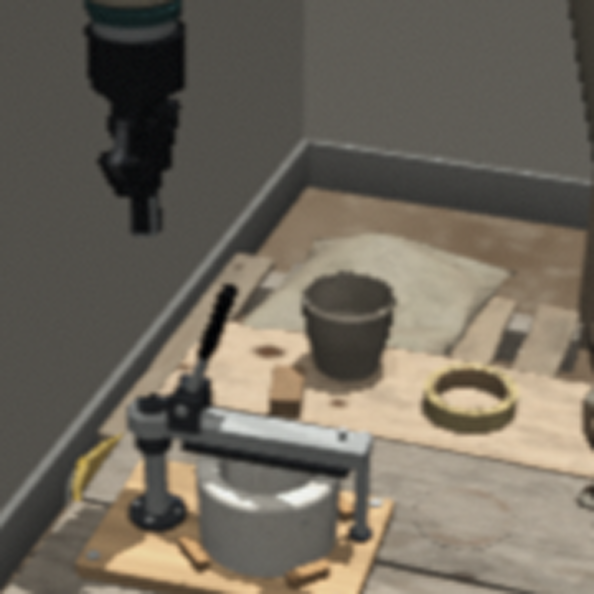

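The finger is over the post at crop (143,230), behind the tilted lever, and the strap is home beside the pin. I'll descend behind the lever.

Call:
{"method": "send_rows", "body": {"series": [{"linear": [0.03, 0, 0], "delta_rot": [0, 0, 0], "grip": 0}, {"linear": [0.055, 0, 0], "delta_rot": [0, 0, 0], "grip": 0}, {"linear": [0.055, 0, 0.015], "delta_rot": [0, 0, 0], "grip": 0}, {"linear": [0.055, 0, 0.03], "delta_rot": [0, 0, 0], "grip": 0}, {"linear": [0.055, 0, 0.035], "delta_rot": [0, 0, 0], "grip": 0}]}}

```text
clock: 10.78
ee_pos: [0.5728, 0.0322, 0.3275]
orientation: [0.116, 0.698, 0.116, -0.697]
force: [-0.5, 0.3, -0.1]
opening: 0.0002
```

```bash
python3 - <<'E'
from h import *
plan([lv(t) for t in(.3,.45,.6,.75,.9,1.05,1.2,1.35,1.5,1.57)])
E
```

```text
now [0.5728 0.0322 0.3275] ydeg -71.13 x axis [ 0.002 -0.    -1.   ] q [-0.06  0.26  1.47 -0.    1.41  1.18] F [-0.5  0.3 -0.1] t 10.78
[0.005, 0.001, 0.01] [np.float64(0.4), 0, 0]
[0.009, 0.001, 0.025] [np.float64(0.4), 0, 0]
[0.016, 0.001, 0.038] [np.float64(0.4), 0, 0]
[0.025, 0.001, 0.051] [np.float64(0.4), 0, 0]
[0.035, 0.0, 0.061] [np.float64(0.4), 0, 0]
[0.047, 0.0, 0.071] [np.float64(0.4), 0, 0]
[0.06, 0.0, 0.078] [np.float64(0.4), 0, 0]
[0.074, 0.0, 0.084] [np.float64(0.4), 0, 0]
[0.088, 0.0, 0.087] [np.float64(0.4), 0, 0]
[0.095, 0.0, 0.088] [np.float64(0.4), 0, 0]
```

Call:
{"method": "send_rows", "body": {"series": [{"linear": [0.005, 0.001, 0.01], "delta_rot": [0, 0, 0], "grip": 0}, {"linear": [0.009, 0.001, 0.025], "delta_rot": [0, 0, 0], "grip": 0}, {"linear": [0.016, 0.001, 0.038], "delta_rot": [0, 0, 0], "grip": 0}, {"linear": [0.025, 0.001, 0.051], "delta_rot": [0, 0, 0], "grip": 0}, {"linear": [0.035, 0, 0.061], "delta_rot": [0, 0, 0], "grip": 0}]}}

```text
clock: 11.4
ee_pos: [0.5153, 0.0123, 0.291]
orientation: [0.116, 0.698, 0.115, -0.697]
force: [1.2, -1.1, 1.8]
opening: -0.0001
```

```bash
python3 - <<'E'
from h import *
plan([lv(t) for t in(.9,1.05,1.2,1.35,1.5,1.57)])
import cv2
n="scene";r,c=60,150
im=read_camera(n)[:,:,::-1]
cv2.imwrite("pics/s6.png",cv2.resize(im[r:r+180,c:c+180],None,fx=3.3,fy=3.3,interpolation=2))
E
```

```text
now [0.5153 0.0123 0.291 ] ydeg -71.13 x axis [ 0.001 -0.001 -1.   ] q [-0.11  0.19  1.65 -0.    1.3   1.13] F [ 1.2 -1.1  1.8] t 11.4
[-0.002, 0.0, 0.001] [np.float64(0.4), 0, 0]
[0.01, 0.0, 0.01] [np.float64(0.4), 0, 0]
[0.023, 0.0, 0.017] [np.float64(0.4), 0, 0]
[0.037, 0.0, 0.023] [np.float64(0.4), 0, 0]
[0.052, 0.0, 0.026] [np.float64(0.4), 0, 0]
[0.059, 0.0, 0.027] [np.float64(0.4), 0, 0]
```

View pics/s6.png

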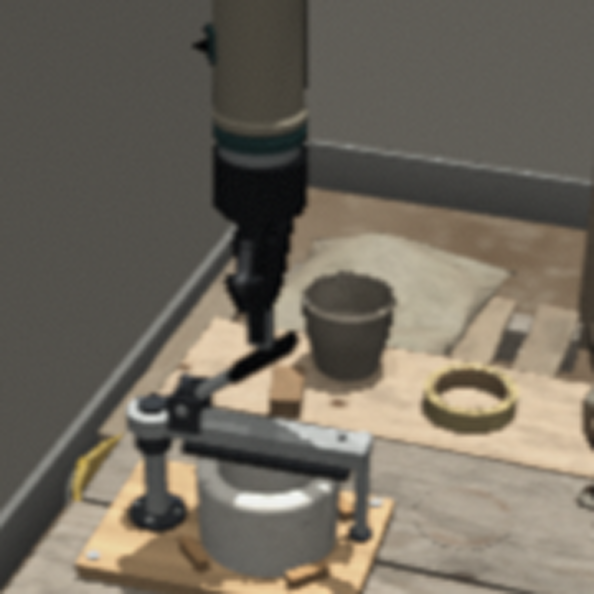

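The lever is at about 0.9 rad, following the finger tip at crop (262,340). I'll press on down.

Call:
{"method": "send_rows", "body": {"series": [{"linear": [0.01, 0, 0.01], "delta_rot": [0, 0, 0], "grip": 0}, {"linear": [0.023, 0, 0.017], "delta_rot": [0, 0, 0], "grip": 0}, {"linear": [0.037, 0, 0.023], "delta_rot": [0, 0, 0], "grip": 0}, {"linear": [0.047, 0, 0.026], "delta_rot": [0, 0, 0], "grip": 0}, {"linear": [0.052, 0, 0.026], "delta_rot": [0, 0, 0], "grip": 0}]}}

```text
clock: 12.08
ee_pos: [0.4903, 0.0043, 0.2379]
orientation: [-0.116, -0.696, -0.116, 0.699]
force: [-2.9, 0.1, 3.0]
opening: 0.0
```

```bash
python3 - <<'E'
from h import *
plan([lv(t) for t in(1.5,1.57)])
E
```

```text
now [0.4903 0.0043 0.2379] ydeg -71.12 x axis [-0.003 -0.    -1.   ] q [-0.13  0.2   1.78 -0.    1.16  1.11] F [-2.9  0.1  3. ] t 12.07
[-0.001, 0.001, -0.0] [np.float64(0.4), 0, 0]
[0.006, 0.001, 0.0] [np.float64(0.4), 0, 0]
```

Call:
{"method": "send_rows", "body": {"series": [{"linear": [0.003, 0, 0], "delta_rot": [0, 0, 0], "grip": 0}, {"linear": [0.006, 0, 0], "delta_rot": [0, 0, 0], "grip": 0}, {"linear": [0.008, 0, 0], "delta_rot": [0, 0, 0], "grip": 0}, {"linear": [0.008, 0, 0], "delta_rot": [0, 0, 0], "grip": 0}]}}

```text
clock: 12.58
ee_pos: [0.4908, 0.0043, 0.2318]
orientation: [-0.116, -0.697, -0.116, 0.698]
force: [-4.6, -0.9, 9.6]
opening: -0.0001
```

Call:
{"method": "send_rows", "body": {"series": [{"linear": [0.001, 0, 0], "delta_rot": [0, 0, 0], "grip": 0}, {"linear": [0.002, 0, 0], "delta_rot": [0, 0, 0], "grip": 0}, {"linear": [0.002, 0, 0], "delta_rot": [0, 0, 0], "grip": 0}]}}

```text
clock: 12.95
ee_pos: [0.4907, 0.0043, 0.2315]
orientation: [-0.116, -0.697, -0.116, 0.698]
force: [-8.9, -1.3, 20.3]
opening: -0.0002
```

The force is 20 N with no further travel, so the lever is on its stop. I'll retreat straight up and check.

Call:
{"method": "send_rows", "body": {"series": [{"linear": [-0.02, 0, 0], "delta_rot": [0, 0, 0], "grip": 0}, {"linear": [-0.06, 0, 0], "delta_rot": [0, 0, 0], "grip": 0}, {"linear": [-0.11, 0, 0], "delta_rot": [0, 0, 0], "grip": 0}, {"linear": [-0.15, 0, -0.04], "delta_rot": [0, 0, 0], "grip": 0}, {"linear": [-0.15, 0, -0.09], "delta_rot": [0, 0, 0], "grip": 0}]}}

```text
clock: 13.58
ee_pos: [0.5789, 0.0338, 0.3837]
orientation: [0.117, 0.701, 0.115, -0.694]
force: [0.2, -0.2, 0.4]
opening: 0.0
```

Call:
{"method": "send_rows", "body": {"series": [{"linear": [0, -0.06, 0], "delta_rot": [0, 0, 0], "grip": 0}, {"linear": [0, -0.12, 0], "delta_rot": [0, 0, 0], "grip": 0}, {"linear": [0, -0.17, 0], "delta_rot": [0, 0, 0], "grip": 0}, {"linear": [0, -0.17, 0], "delta_rot": [0, 0, 0], "grip": 0}]}}

```text
clock: 14.08
ee_pos: [0.5207, 0.1979, 0.3787]
orientation: [0.117, 0.698, 0.118, -0.697]
force: [0.6, -1.0, 0.8]
opening: 0.0001
```

```bash
python3 - <<'E'
from h import *
import cv2
print(np.round(sense()["ee_pos"],3),np.round(sense()["force"],1))
for n,(r,c) in(("top",(90,180)),("scene",(100,150))):
    im=read_camera(n)[:,:,::-1]
    o=cv2.resize(im[r:r+140,c:c+180],None,fx=4,fy=4,interpolation=2)
    for a,cl in((0,(0,0,255)),):
        d=np.array([-np.cos(a),np.sin(a)]);e=np.array([-d[1],d[0]])
        q=np.array([[*(d*l+e*w),.136] for l,w in((.02,.015),(.195,.015),(.195,-.015),(.02,-.015))])
        cv2.polylines(o,[((proj(n,F(CL,q))+.5-[c,r])*4).astype(int)],True,cl,1)
    for th in(1.571,):
        q=np.array([[-.035,0,.152],[-.035-.12*np.sin(th),0,.152+.12*np.cos(th)]])
        cv2.polylines(o,[((proj(n,F(CL,q))+.5-[c,r])*4).astype(int)],False,(255,255,0),1)
    cv2.imwrite(f"pics/{n}7.png",o)
E
```

```text
[0.521 0.198 0.379] [ 0.6 -1.   0.8]
```

View pics/scene7.png

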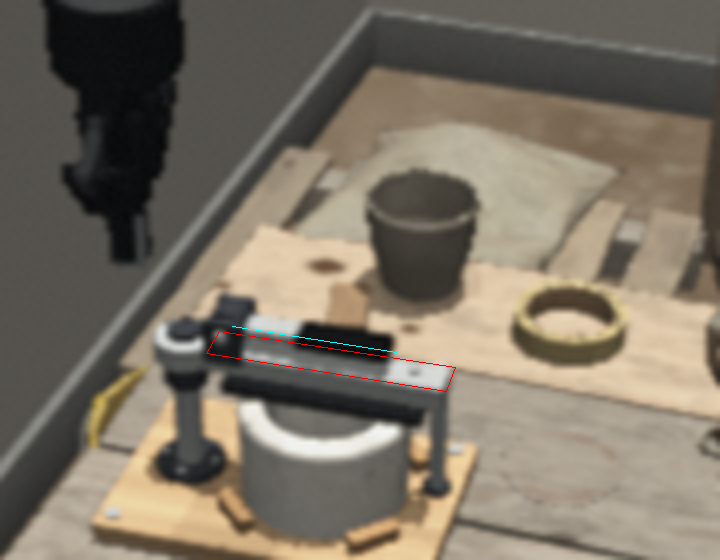

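View pics/top7.png

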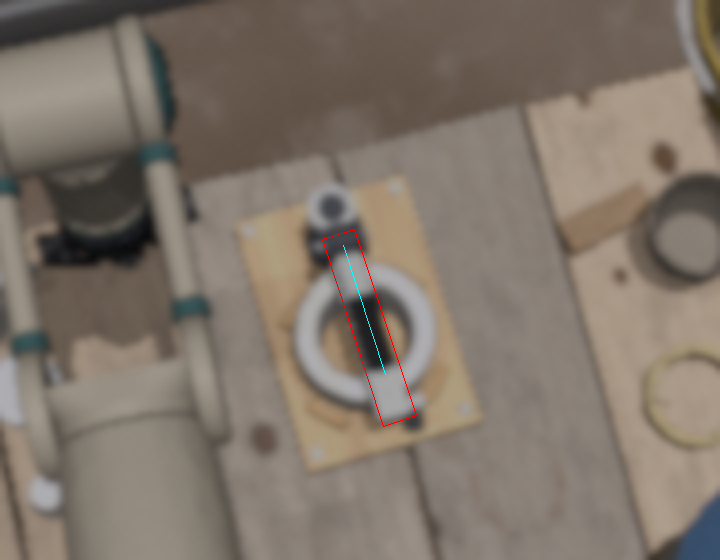

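```bash
python3 - <<'E'
from h import *
import cv2
n="top";r,c=130,250
ims=np.mean([read_camera(n).astype(float) for _ in range(6)],0).astype(np.uint8)[:,:,::-1]
for k,cl in((0,1),):
    o=cv2.resize(ims[r:r+75,c:c+60],None,fx=8,fy=8,interpolation=3)
    for a,col in((0,(0,0,255)),(.03,(0,255,0))):
        d=np.array([-np.cos(a),np.sin(a)]);e=np.array([-d[1],d[0]])
        q=np.array([[*(d*l+e*w),.136] for l,w in((.02,.015),(.195,.015),(.195,-.015),(.02,-.015))])
        cv2.polylines(o,[((proj(n,F(CL,q))+.5-[c,r])*8).astype(int)],True,col,1)
    t=np.linspace(0,6.28,30)
    cv2.polylines(o,[((proj(n,F(CL,np.c_[-.185+.007*np.cos(t),-.0225+.007*np.sin(t),0*t+.128]))+.5-[c,r])*8).astype(int)],True,(255,0,255),1)
    cv2.polylines(o,[((proj(n,F(CL,np.c_[-.105+.064*np.cos(t),.064*np.sin(t),0*t+.098]))+.5-[c,r])*8).astype(int)],True,(255,255,0),1)
    cv2.imwrite("pics/z8.png",o)
E
```

```text
(no output)
```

View pics/z8.png

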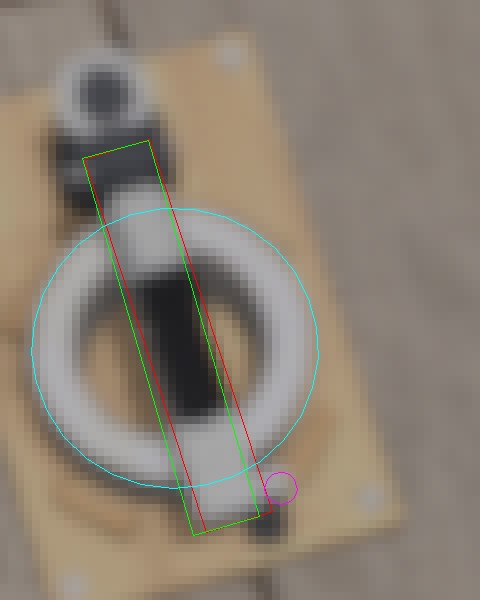

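The close crop shows the strap end beside the pin (about (270,493)). The fitted overlay sits about 1 px to the right of the pin and the mould alike, so that offset comes from my fit, not from the strap. I'll hand in.

```bash
python3 -c "
from bench import *
print(sense()['clock'],sign_off())"
```

```text
the job is handed in; nothing more can be done
14.475 None
```

The mould looks clamped: the strap is home against its stop and the cam lever is fully down. I handed the job in at 14.5 s; no verdict is reported.

- **Strap:** I pushed it round from about 1.2 rad with the closed fingers. At the end the force rose to 12 N with no further travel, at the predicted home position.
- **Lever:** I pushed it down from about 0.3 rad. The force rose to 20 N without travel at the predicted height for fully down.
- **Final pictures:** The lever lies flat above the strap, the strap sits beside the stop pin, and the mould is upright in its place. The gripper is clear of everything. I did no separate before-and-after check of the other things on the bench; the fingers stayed above all of them.
- **Disagreement:** In the top view my overlay put the strap about 0.03 rad from home, while the scene view put it at about 0. The pin and mould outlines were off the same way in the top view, so I took it as an error in my fit of the fixture pose.
- **Not checked:** I could not measure the shoe's force on the mould; I inferred it from the lever being on its stop.

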